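Tip the sorting board, then file the tray

ROBOT

A 6-joint arm with a two-finger parallel gripper is mounted at the origin on a cart in front of the work surface, level with it; the furniture and walls round the work are solid. World frame = base frame: x ahead of the robot, y to its left, z up, the work surface at z = 0. Lengths are in m, angles in degrees, forces in N, time in s.
With the tool pointing down it reaches from about 0.25 to 0.725 m from the base axis. Payload 9.7 kg.
Tool frame: the origin (TCP) lies on the centre line of the jaws, within the pads' length; the fingertips stand bot.nose_length ahead of it and the grasp point (between the pads) lies 11 mm behind it (bot.nose_length is the distance from the TCP to the fingertips, in m); z points along the fingers, y is the line along which they close (so a half turn about z gives the same grasp; the last joint's range is limited). The gripper opens to 85 mm and grips with 20 to 120 N. Pads are 22 mm wide; open, the fingers measure 114 mm over their backs; the gripper's body (76 mm by 85 mm) begins 54 mm behind the grasp point. The pads swing forward as they close: fully open they stand 13 mm farther back than shut.
Start: joints at [-73.224, 4.979, 10.078, 95.1, 0, 90], TCP at [0.159, -0.527, 0.239] pointing down, gripper open.
Joint ranges: [-179.16, 179.16], [-48.56, 103.87], [-65.8, 70.77], [-126.05, 130.52], [-82.76, 87.17], [-180, 180]. Speed limits (degrees/s): [127.2, 127.2, 147.25, 180, 180, 180].

INTERFACE

Orientations are given as [roll, pitch, yaw] about the fixed x, y, z axes, in that order (R = Rz(yaw) Ry(pitch) Rx(roll)).
In Python, from workcell import bot gives the robot as it stands. The module is installed in compiled form; this text tells all that it offers.
- The arm moves only by the shell command python3 -m inch 'ROWS' [OPENING] [FORCE]. ROWS is JSON, a list of rows, each a list of 4 numbers: the shift along the world's x, y, z in cm, then the turn about the world's z in degrees. A call has exactly 8 rows; each row is the pose to reach, as a shift and turn from the pose commanded when the call began; what a row does not reach only later rows make up. A row lasts 1/8 s, in which the tool goes at most 62.5 mm and 10.7 degrees, less where a joint would pass 70% of its speed; a pose out of reach is approached as far as the arm can. A call with a gripper value outside its range is refused whole. OPENING is the finger opening in cm, from 0 to 8.54, set as the call begins (- or left out, the last holds). The fingers move at their own pace and stop on an object; FORCE is the grip in N (left out, the last holds). Time passes only in rows, so rows that repeat a pose let the fingers close, or fill a call up. It gives the time, the measured TCP pose, the force, the opening and the grip force at its end, in the units of the state.
- bot.get_obs(): the state, without advancing time (a new reading comes with each control period).
- bot.camera(name): name is "scene" or "top" or "wrist"; returns a dict with "img" (420x560x3 uint8, red, green, blue), "fovy" (degrees; the focal length in pixels is half the picture's height over the tangent of half this angle, whatever the lens; pixels are square), "cx", "cy" (the principal point, pixels), "R" (3x3) and "t" (3): a world point X has camera coordinates R X + t; the wrist camera has in their place "mount" (4x4, takes a point from camera to tool coordinates, whose origin is the TCP and whose axes are the flange's). Camera axes: x right, y down, z forward; pixel columns grow to the right and rows downward; lengths in m; the calibration is good to about 2 mm. A picture is of the moment at which its call begins: read the wrist's pose just before it. There is no depth.
- bot.job_done(): hands the job in; it is judged then, once.
Trained networks look in a picture, given as the dict that the camera call returned (one of the last four; its "shot" number tells which), for a name from the list of things; names that differ only in an ending like _2 or _b are one class to them, and where a whole thing is asked for, a point or a joint stands for the part that bears it (a point fixed in the world has none). Each returns a list of dicts, best first, with "score" (0 to 1); they miss things now and then, are a little off and sometimes report something else, mostly with a low value. They report only what shows in the picture. A call takes as long as a camera call. They do not tell look-alikes from the thing itself.
- bot.find_in(thing, picture): "point" ([column, row] in pixels, amid what is visible of it).
- bot.landmark_of(thing, picture): "point" ([column, row] in pixels: a listed point, or the origin of a listed thing).
The state is a dict: "time": time; "q": joint angles; "qd": joint speeds; "joint_efforts": joint torques, N m; "ee_pos": TCP position; "tcp_rot": TCP orientation; "wrist_force": force on the tool from outside, world axes, zero at the start; "torque": the same for the moment, N m; "opening": finger opening in m; "grasp_force": force on a finger pad.
Only numpy, scipy, OpenCV 4.12 (cv2) and the standard library are available. Lean on these libraries where they do the work, as an engineer would, in place of code of your own. Each camera call takes 0.05 s, during which the arm holds its last target. There are 200 camera calls.

TASK

Press the rubber-topped pedal of the tipping board down to its stop and hold it there until all three steel rollers have rolled into the catch bin while the flat white tray stays on the board; then let the board come back level. Take the tray off the board and lean it on the sloping rest, let go, take it again by its upper edge and stand it on edge in the narrow rack. Leave the rollers in the bin, and leave the dropper bottle and the black puck beside the board where they stand.

Things in the scene. Friction and masses are not known exactly. Their poses are not given: they have to be found in the camera images.
- tip_board (a joint): Board's hinge: 0 = level (as found, held on a stop by its spring); 0.30 rad = pedal at its lower stop, far edge lowered. Pushing the pedal's middle takes about 3 N to start, 7 N at the stop, some more when fast; released, it swings back level in about 0.5 s. The rollers lie in two 5 mm grooves across the board, at x = -35 and +30 mm of board_top, and roll off past about 10 degrees.
- board_top (a point): Middle of the top of the plain aluminium tipping board; turns with it. 88 mm above the bench when level; the board reaches 73 mm to the near side (-x), 70 mm to the far side (+x, the way the rollers roll) and 80 mm to each side (y). 6 mm rims at both sides, none at the near and far edges. Hinge line along y, 8 mm below this point.
- pad_top (a point): Middle of the top of the pedal, a black ribbed rubber pad 40 x 44 mm on a steel tongue 44 mm along x, fixed to the board's right-hand side (-y); 91 mm above the bench when level. It moves with the board on the hinge, 60 mm from the hinge line: about 18 mm down to the stop.
- bin_floor (a point): Middle of the floor (8 mm above the bench) of the open grey catch bin fixed under the far edge of the board; x and y as in board_top. Inside 85 mm along x, 161 mm along y; walls end 42 to 48 mm above the bench at the near side and the sides, 68 mm at the far side.
- roller_0_c (a point): Centre of a loose steel idler roller, 30 mm diameter, 60 mm long (66 mm over its axle stubs), 0.1 kg, lying with its axis (own y) across the board.
- roller_1_c (a point): Centre of a second, equal roller.
- roller_2_c (a point): Centre of a third, equal roller.
- tray_c (a point): Centre (half-way up) of the loose flat white square tray, 69 x 69 x 9 mm with cut corners, about 14 g, lying flat on the board over the near groove, left or right; own z is square to its faces, x and y are parallel to its sides. It may be gripped across its sides or, stood up, across its 9 mm thickness, as if it were solid.
- rest_seat (a point): Tray's centre when it leans on the fixed steel rest, 45 mm above the bench. The face rises at 50 degrees towards this frame's +x and looks up and to -x; a lip at its foot, 18 mm deep, holds the tray's lower edge. Face and lip are 46 mm wide (y); the face ends 42 mm up from the lip: the tray's upper 27 mm stand free, front and back. Frame z is vertical.
- rack_floor (a point): Middle of the slot floor (4 mm above the bench) of the narrow fixed steel rack: one upright slot open at the top, 16 mm wide along x, 86 mm long along y, walls 40 mm high above this floor; outside about 28 x 96 mm on a base plate 60 x 110 mm.
- bottle: Bystander: white dropper bottle with red cap, 36 mm diameter, 107 mm high, standing; origin at the middle of its underside.
- puck_b: Bystander: all-black puck on a square white tray, 69 x 69 x 34 mm, on the bench right of the tipping board; origin under its middle.
- tray: The same tray as a body; origin at the middle of its underside.
Mind the look-alikes: they are no part of the job. What is shaped like the part that bears roller_1_c but blue is not meant.

How it is judged:
By the outcome, as a careful person would: the job done as asked, in the order asked, and still so for the second after the job is handed in, with the robot touching nothing.
It also fails if it takes over 61 s, if anything falls off the work surface, if the arm or the gripper's body presses on something with over 40 N, if the wrist force passes 120 N, or if a joint passes its speed limit or range.

## Working session

There is one attempt and no reset: what is moved stays moved. The work goes in short steps, Python scripts to look and compute and a shell command to move; the robot and the scene stay as the last step left them, time stands still between calls to the robot, and variables do not carry over. Pictures are saved under pics/ and viewed, at most 10 in all, crops included, and the job is handed in when it is done.

```bash
mkdir -p pics; cat > h.py <<'E'
from workcell import bot
import numpy as np, cv2
def ray(c,p):
    f=c["img"].shape[0]/2/np.tan(np.radians(c["fovy"])/2)
    d=np.array([(p[0]-c["cx"])/f,(p[1]-c["cy"])/f,1.])
    R=np.array(c["R"]);t=np.array(c["t"])
    return -R.T@t, R.T@d
def atz(c,p,z):
    o,d=ray(c,p); return o+d*(z-o[2])/d[2]
def proj(c,X):
    f=c["img"].shape[0]/2/np.tan(np.radians(c["fovy"])/2)
    v=np.array(c["R"])@np.array(X)+np.array(c["t"]); return [f*v[0]/v[2]+c["cx"],f*v[1]/v[2]+c["cy"]]
def save(c,n): cv2.imwrite("pics/"+n+".png",cv2.cvtColor(c["img"],cv2.COLOR_RGB2BGR))
E
python3 - <<'E'
from h import *
s=bot.camera("scene");t=bot.camera("top")
im=np.vstack([s["img"],t["img"]])
save(s,"s0");save(t,"t0")
Z=dict(board_top=.088,pad_top=.091,bin_floor=.008,roller_0_c=.098,tray_c=.0925,rest_seat=.045,rack_floor=.004,bottle=0,puck_b=0)
for k,z in Z.items():
  for n,c in(("s",s),("t",t)):
    for r in bot.landmark_of(k,c)[:5]: print(k,n,np.round(r["point"]),round(r["score"],2),np.round(atz(c,r["point"],z),3))
print(bot.nose_length,bot.get_obs())
E
```

```text
board_top s [288. 191.] 0.83 [0.627 0.042 0.088]
board_top t [246. 190.] 0.59 [0.633 0.051 0.088]
pad_top s [349. 205.] 0.97 [ 0.704 -0.056  0.091]
pad_top t [224. 180.] 0.71 [0.654 0.1   0.091]
pad_top t [294. 158.] 0.63 [ 0.703 -0.054  0.091]
bin_floor s [326. 205.] 0.96 [0.725 0.046 0.008]
bin_floor s [308. 190.] 0.62 [0.721 0.113 0.008]
bin_floor t [244. 156.] 0.98 [0.725 0.065 0.008]
bin_floor t [342. 248.] 0.6 [ 0.504 -0.17   0.008]
roller_0_c s [264. 181.] 0.72 [0.596 0.085 0.098]
roller_0_c t [228. 210.] 0.67 [0.589 0.09  0.098]
roller_0_c t [231. 289.] 0.33 [0.421 0.081 0.098]
tray_c s [286. 206.] 0.88 [0.599 0.001 0.093]
tray_c s [282. 204.] 0.81 [0.595 0.008 0.093]
tray_c t [264. 206.] 0.91 [0.597 0.012 0.093]
tray_c t [261. 206.] 0.78 [0.597 0.019 0.093]
rest_seat s [215. 268.] 0.92 [ 0.432 -0.039  0.045]
rest_seat t [284. 286.] 0.68 [ 0.422 -0.032  0.045]
rest_seat t [341. 245.] 0.6 [ 0.513 -0.162  0.045]
rack_floor s [185. 242.] 0.91 [0.417 0.094 0.004]
rack_floor t [230. 288.] 0.66 [0.411 0.095 0.004]
bottle s [290. 319.] 0.78 [ 0.511 -0.17   0.   ]
bottle t [343. 245.] 0.66 [ 0.512 -0.174  0.   ]
puck_b s [376. 304.] 0.78 [ 0.658 -0.216  0.   ]
puck_b t [361. 186.] 0.55 [ 0.653 -0.217  0.   ]
0.008 {'time': 1.0, 'q': array([-7.32207612e+01,  4.97721325e+00,  1.00788616e+01,  9.50979804e+01,
       -7.97421669e-04,  9.00000359e+01]), 'qd': array([-0.02575757, -0.0960446 ,  0.0624489 , -0.01174047, -0.06605   ,
       -0.03759504]), 'joint_efforts': array([-2.85407725e-05, -5.20104325e+01,  4.64871705e+01,  1.51414497e-03,
       -1.41794544e-04, -1.06702342e-05]), 'ee_pos': array([ 0.15877569, -0.52659332,  0.23930614]), 'tcp_rot': array([1.79996332e+02, 7.97419368e-04, 1.67792028e+01]), 'wrist_force': array([-0.6986199 , -0.32714418,  0.12772828]), 'torque': array([-0.00035942, -0.07620459, -0.01116493]), 'grasp_force': 0.0, 'opening': 0.08543536187503586}
```

View pics/s0.png

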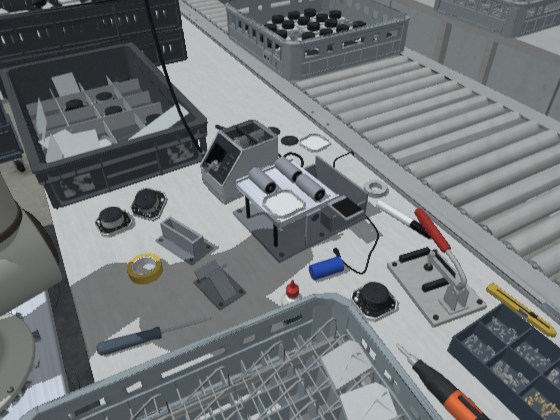

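View pics/t0.png

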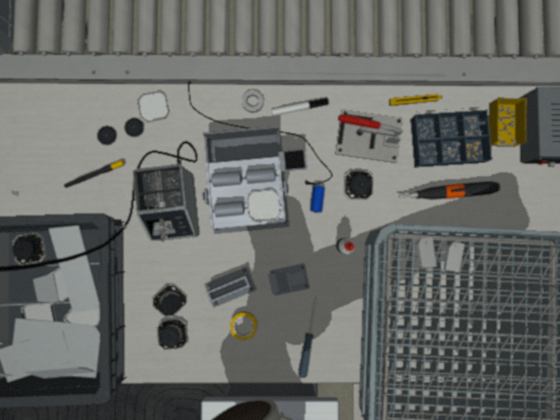

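```bash
python3 - <<'E'
import cv2
a=cv2.imread("pics/t0.png")
cv2.imwrite("pics/c1.png",cv2.resize(a[120:240,195:325],None,fx=5,fy=5,interpolation=cv2.INTER_CUBIC))
cv2.imwrite("pics/c2.png",cv2.resize(a[255:325,195:325],None,fx=6,fy=6,interpolation=cv2.INTER_CUBIC))
E
```

```text
(no output)
```

View pics/c1.png

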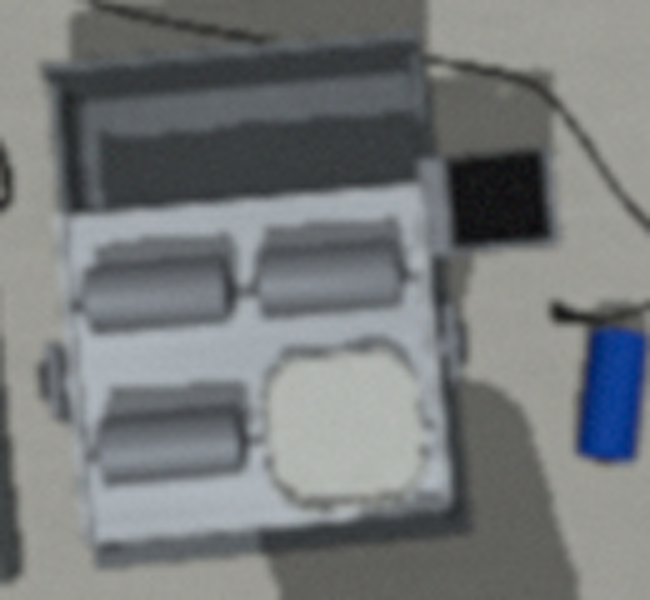

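View pics/c2.png

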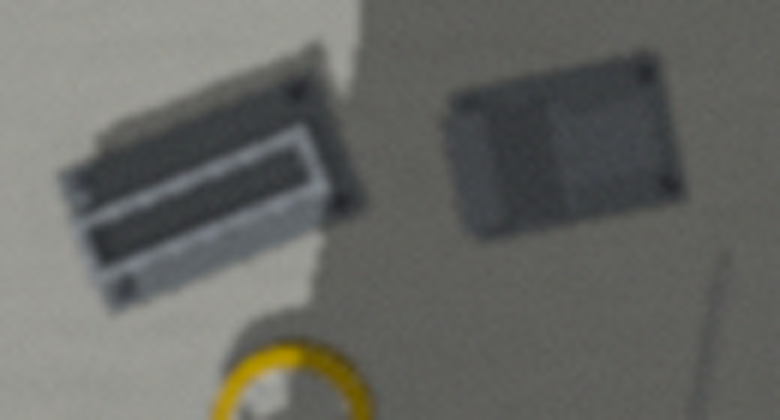

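```bash
python3 - <<'E'
from h import *
c=bot.camera("top");s=bot.camera("scene")
T1=lambda p:(195+(p[0]+.5)/5-.5,120+(p[1]+.5)/5-.5)
T2=lambda p:(195+(p[0]+.5)/6-.5,255+(p[1]+.5)/6-.5)
def ang(a,b): d=b-a; return np.degrees(np.arctan2(d[1],d[0]))
B=[atz(c,T1(p),.088) for p in[(70,212),(425,185),(448,512),(97,540)]]
print("board",np.round(B,4)," mid",np.mean(B,0),"yaw",ang(B[3],B[0]),ang(B[2],B[1]),ang(B[1],B[0])-90,ang(B[2],B[3])-90)
print("pad",atz(c,T1((500,197)),.091)," tray",atz(c,T1((345,425)),.097))
R=[atz(c,T2(p),.044) for p in[(80,225),(300,130),(328,188),(100,275)]]
print("rack",np.round(R,4),np.mean(R,0),"yaw",ang(R[1],R[0])-90,ang(R[2],R[3])-90)
Q=[atz(c,T2(p),.003) for p in[(450,100),(655,58),(685,198),(485,238)]]
print("rest",np.round(Q,4),np.mean(Q,0),ang(Q[0],Q[1]),ang(Q[3],Q[2]),ang(Q[2],Q[1]))
import cv2
a=s["img"][::,:,::-1]
u=cv2.resize(a[205:315,140:260],None,fx=5,fy=5,interpolation=cv2.INTER_CUBIC)
cv2.imwrite("pics/c3.png",u)
E
```

```text
board [[ 0.6941  0.1338  0.088 ]
 [ 0.7068 -0.0213  0.088 ]
 [ 0.5635 -0.0318  0.088 ]
 [ 0.5509  0.1202  0.088 ]]  mid [0.62881549 0.05021957 0.088     ] yaw 5.409098147461826 4.194760319938115 4.6615627024582835 4.753138925693094
pad [ 0.70104585 -0.05408461  0.091     ]  tray [0.6005085  0.01271779 0.097     ]
rack [[0.4063 0.1394 0.044 ]
 [0.442  0.0571 0.044 ]
 [0.4203 0.0464 0.044 ]
 [0.3877 0.1317 0.044 ]] [0.41407134 0.09363238 0.044     ] yaw 23.409829350499052 20.898777426976153
rest [[ 0.4498  0.0017  0.003 ]
 [ 0.4665 -0.0792  0.003 ]
 [ 0.4116 -0.091   0.003 ]
 [ 0.3959 -0.0123  0.003 ]] [ 0.43094494 -0.04521474  0.003     ] -78.35131409472326 -78.6822184301427 12.188876884813627
```

View pics/c3.png

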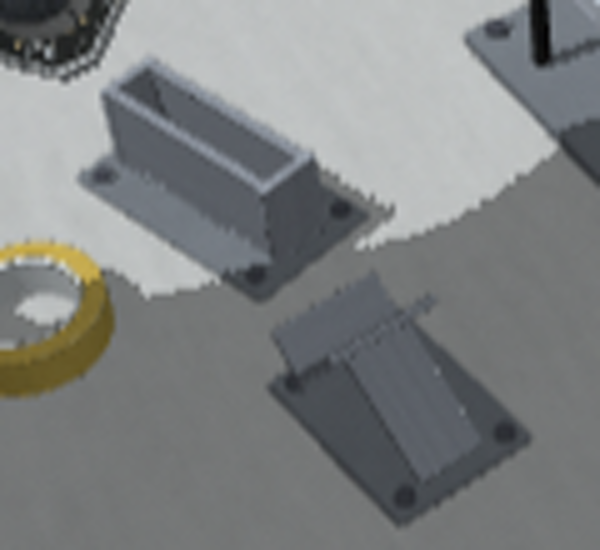

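```bash
cat >> h.py <<'E'
def tri(c1,p1,c2,p2):
    o1,d1=ray(c1,p1);o2,d2=ray(c2,p2)
    s=np.linalg.lstsq(np.c_[d1,-d2],o2-o1,rcond=None)[0]
    a,b=o1+s[0]*d1,o2+s[1]*d2
    return (a+b)/2,np.linalg.norm(a-b)
E
python3 - <<'E'
from h import *
c=bot.camera("top");s=bot.camera("scene")
print("cam",ray(s,(0,0))[0],ray(c,(0,0))[0])
g={}
for k in["board_top","pad_top","tray_c","rest_seat","rack_floor","bin_floor"]:
    a=bot.landmark_of(k,s);best=min((tri(s,x["point"],c,y["point"]) for x in a[:2] for y in bot.landmark_of(k,c)[:2]),key=lambda r:r[1])
    g[k]=best; print(k,np.round(best[0],4),round(best[1],4))
seat=np.r_[g["rest_seat"][0][:2],.045]
def model(yaw):
    R=lambda x,y,z: seat+np.array([np.cos(yaw)*x-np.sin(yaw)*y,np.sin(yaw)*x+np.cos(yaw)*y,z-.045])
    w=.023
    return [[R(x,y,z) for x,y,z in q] for q in ([(-.0187,-w,.0157),(.0083,-w,.0479),(.0083,w,.0479),(-.0187,w,.0157)],[(-.0187,-w,.0157),(-.0325,-w,.0273),(-.0325,w,.0273),(-.0187,w,.0157)])]
row=[]
for cam,(x0,y0) in((s,(165,250)),(c,(255,255))):
  for yaw in(-78.5,101.5):
    u=cv2.resize(cam["img"][y0:y0+60,x0:x0+80],None,fx=5,fy=5,interpolation=cv2.INTER_CUBIC)
    for q,col in zip(model(np.radians(yaw)),((255,0,0),(0,255,0))):
        cv2.polylines(u,[np.int32([[(proj(cam,X)[0]-x0)*5,(proj(cam,X)[1]-y0)*5] for X in q])],True,col,1)
    row.append(u)
im=np.vstack([np.hstack(row[:2]),np.hstack(row[2:])]);cv2.imwrite("pics/m.png",im[:,:,::-1])
E
```

```text
cam [ 0.27194611 -0.57672387  0.64953904] [ 0.53249171 -0.02446176  0.95918993]
board_top [0.6269 0.0507 0.0837] 0.0035
pad_top [ 0.7016 -0.0542  0.0878] 0.0018
tray_c [0.5992 0.015  0.0835] 0.001
rest_seat [ 0.4325 -0.0355  0.0511] 0.0009
rack_floor [0.4139 0.0858 0.0092] 0.002
bin_floor [0.7294 0.0641 0.0127] 0.0027
```

View pics/m.png

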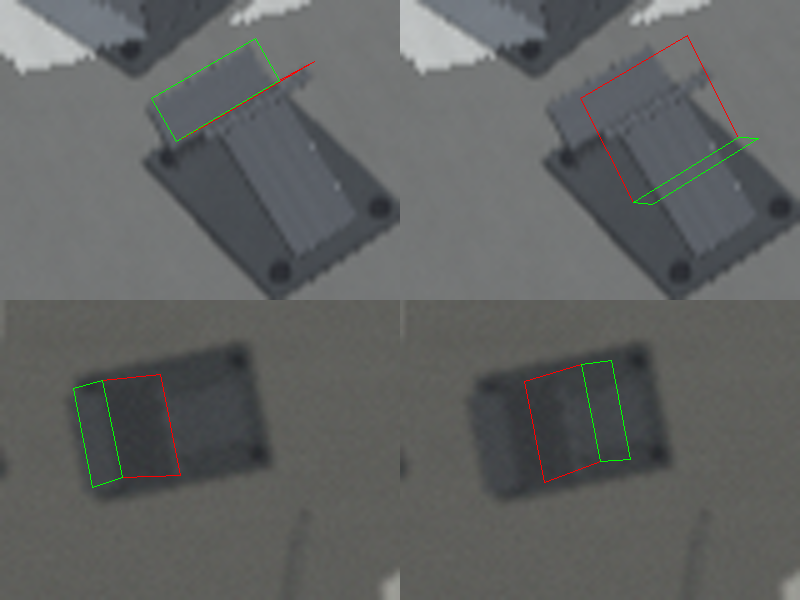

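The crops show the board at (246,190) in the top picture, with the pad at (295,159), the tray front right at (264,205), and the rack at (230,286). The rest is at (290,279). The overlay shows its lip on the +y side and its face rising towards -y. First I move above the pedal with the fingers shut.

```bash
python3 -m inch '[[4.5,3.9,0,10],[9,7.8,0,20],[13.5,11.7,0,30],[18,15.6,0,40],[22.5,19.5,0,50],[27,23.4,0,60],[31.5,27.3,0,70],[36,31.2,0,78]]' 0 40
```

```text
time: 2.95
ee_pos: [0.5201, -0.213, 0.2395]
tcp_rot: [180.0, 0.0, 95.1]
wrist_force: [1.1, -1.6, 0.9]
opening: -0.0
grasp_force: 0.0
```

```bash
python3 -m inch '[[4.5,4,0,0],[9,8,-1,0],[13.5,12,-3,0],[18.2,16,-6,0],[18.2,16,-10,0],[18.2,16,-12.5,0],[18.2,16,-12.5,0],[18.2,16,-12.5,0]]'
python3 - <<'E'
from h import *
o=bot.get_obs();print(o["ee_pos"],o["tcp_rot"],o["wrist_force"])
s=bot.camera("scene");t=bot.camera("top")
w=bot.camera("wrist")
u=np.hstack([cv2.resize(s["img"][140:260,250:410],None,fx=2.5,fy=2.5),cv2.resize(t["img"][110:230,210:370],None,fx=2.5,fy=2.5)])
u=np.vstack([u,cv2.resize(w["img"],(400,300))[:, :].repeat(1,0) if 0 else np.hstack([cv2.resize(w["img"],(400,300)),np.zeros((300,400,3),np.uint8)])])
cv2.imwrite("pics/p1.png",u[:,:,::-1])
E
```

```text
time: 3.95
ee_pos: [0.7012, -0.0548, 0.116]
tcp_rot: [179.9, 0.0, 94.8]
wrist_force: [-0.2, 0.5, 0.2]
opening: -0.0
grasp_force: 0.0
[ 0.70115427 -0.05480274  0.11595127] [1.79900280e+02 1.64006408e-02 9.47616489e+01] [-0.16251448  0.52491752  0.18775762]
```

View pics/p1.png

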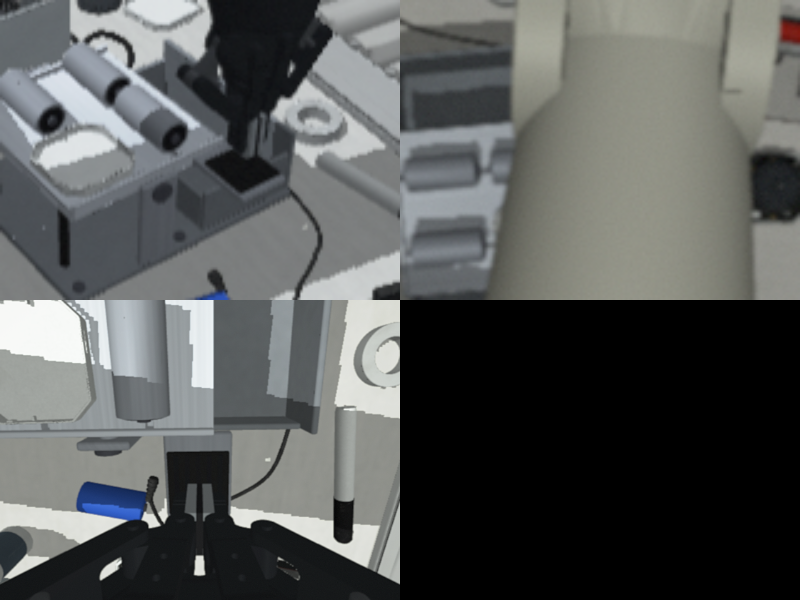

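The wrist picture shows the shut fingers over the black pad, roughly centred at (198,500) in the lower left panel. I press it now.

```bash
python3 -m inch '[[0,0,-0.8,0],[0,0,-1.3,0],[0,0,-1.7,0],[0,0,-2.1,0],[0,0,-2.5,0],[0,0,-2.8,0],[0,0,-3.1,0],[0,0,-3.3,0]]'
```

```text
time: 5.1
ee_pos: [0.7014, -0.0545, 0.0823]
tcp_rot: [179.9, 0.0, 94.8]
wrist_force: [0.2, 0.3, 11.7]
opening: 0.0001
grasp_force: 5.3
```

```bash
python3 -m inch '[[0,0,-0.1,0],[0,0,-0.2,0],[0,0,-0.2,0],[0,0,-0.2,0],[0,0,-0.2,0],[0,0,-0.2,0],[0,0,-0.2,0],[0,0,-0.2,0]]'
python3 - <<'E'
from h import *
s=bot.camera("scene");w=bot.camera("wrist")
u=np.hstack([cv2.resize(s["img"][140:260,250:410],None,fx=2.5,fy=2.5),cv2.resize(w["img"],(400,300))])
cv2.imwrite("pics/p2.png",u[:,:,::-1])
E
```

```text
time: 6.1
ee_pos: [0.7015, -0.0546, 0.0821]
tcp_rot: [179.8, 0.0, 94.8]
wrist_force: [-3.4, 1.3, 15.4]
opening: -0.0002
grasp_force: 7.0
```

View pics/p2.png

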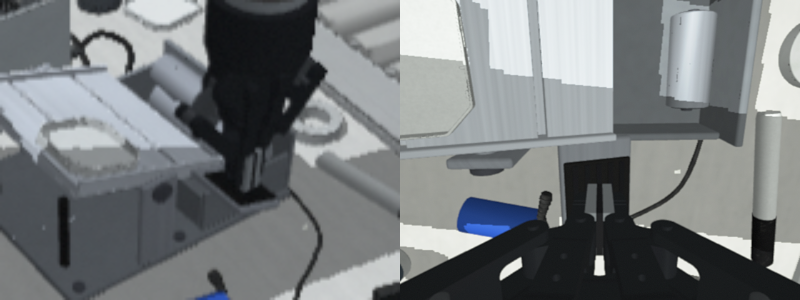

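```bash
python3 - <<'E'
from h import *
s=bot.camera("scene")
for r in bot.landmark_of("roller_0_c",s): print(np.round(r["point"]),round(r["score"],2),np.round(atz(s,r["point"],.025),3))
save(s,"s2");cv2.imwrite("pics/p3.png",cv2.resize(s["img"][130:230,220:340],None,fx=5,fy=5)[:,:,::-1])
E
```

```text
[322. 174.] 0.65 [0.769 0.13  0.025]
```

View pics/p3.png

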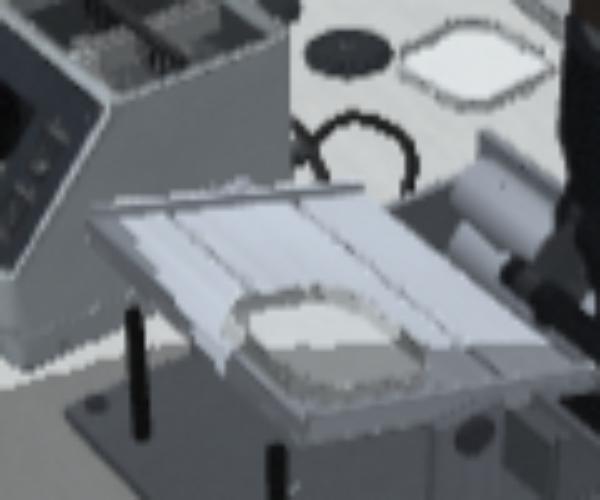

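The board is clear. Two rollers show in the bin at (505,215) and (475,250), the wrist picture showed the third, and the tray has stayed on the board. I release the pedal gently.

```bash
python3 -m inch '[[0,0,0.3,0],[0,0,0.7,0],[0,0,1.1,0],[0,0,1.5,0],[0,0,1.9,0],[0,0,2.4,0],[0,0,4,0],[-1.5,1,8,0]]' && python3 -m inch '[[-3,1.5,3,0],[-6,3,5,0],[-9,5,5,0],[-9,6,5,0],[-9,6,5,0],[-9,6,5,0],[-9,6,5,0],[-9,6,5,0]]' 8.54
python3 - <<'E'
from h import *
o=bot.get_obs();w=bot.camera("wrist");print(o["ee_pos"],o["tcp_rot"],w["fovy"],np.round(w["mount"],4).tolist())
from scipy.spatial.transform import Rotation as Ro
Rt=Ro.from_euler("xyz",o["tcp_rot"],degrees=True).as_matrix();M=np.array(w["mount"])
Rc=Rt@M[:3,:3];tc=Rt@M[:3,3]+o["ee_pos"]
w["R"]=Rc.T;w["t"]=-Rc.T@tc
s=bot.camera("scene")
for n,c in(("w",w),("s",s)):
  for k,z in(("tray_c",.0925),("board_top",.088)):
    for r in bot.landmark_of(k,c): print(n,k,np.round(r["point"]),round(r["score"],2),np.round(atz(c,r["point"],z),4))
save(w,"w3")
E
```

```text
time: 7.3
ee_pos: [0.6848, -0.0449, 0.1577]
tcp_rot: [-179.7, -0.0, 94.7]
wrist_force: [1.1, -0.1, 0.7]
opening: 0.0001
grasp_force: 0.0
time: 8.3
ee_pos: [0.596, 0.015, 0.2089]
tcp_rot: [-180.0, -0.0, 94.7]
wrist_force: [-0.5, -0.2, -0.1]
opening: 0.0854
grasp_force: 0.0
[0.59597493 0.01504163 0.20891798] [-1.79965926e+02 -1.51138019e-03  9.47475578e+01] 59.14124708650833 [[-0.0004, -0.9623, -0.2721, 0.0689], [1.0, -0.0005, 0.0002, 0.0005], [-0.0003, -0.2721, 0.9623, -0.1334], [0.0, 0.0, 0.0, 1.0]]
w tray_c [285. 211.] 0.82 [0.6008 0.0144 0.0925]
w board_top [334. 157.] 0.67 [0.6309 0.0546 0.088 ]
w board_top [465. 192.] 0.36 [0.7258 0.0378 0.088 ]
w board_top [284. 211.] 0.18 [0.5999 0.0132 0.088 ]
s tray_c [283. 203.] 0.98 [0.5983 0.0094 0.0925]
s tray_c [284. 206.] 0.8 [0.5956 0.0007 0.0925]
s board_top [291. 192.] 0.57 [0.6316 0.0386 0.088 ]
```

View pics/w3.png

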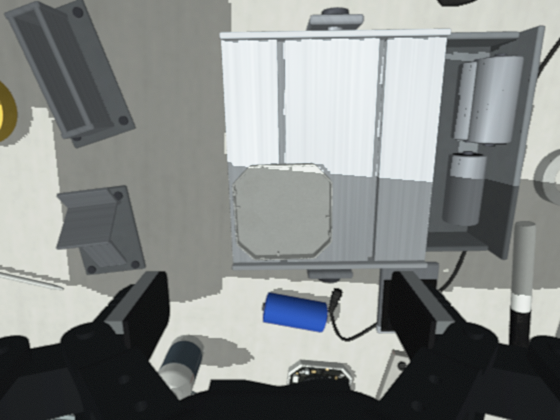

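The wrist picture shows three rollers in the bin at about (465,100), (495,100) and (465,185). The board is level and the tray lies at (284,212). Now I descend and grip it across x.

```bash
python3 -m inch '[[0.5,-0.1,-3,0],[0.5,-0.1,-6,0],[0.5,-0.1,-8.5,0],[0.5,-0.1,-10,0],[0.5,-0.1,-11,0],[0.5,-0.1,-11.5,0],[0.5,-0.1,-11.9,0],[0.5,-0.1,-11.9,0]]' && python3 -m inch '[[0,0,0,0],[0,0,0,0],[0,0,0,0],[0,0,0,0],[0,0,0,0],[0,0,0,0],[0,0,0,0],[0,0,0,0]]' 6.3 25
```

```text
time: 9.6
ee_pos: [0.6009, 0.0144, 0.0905]
tcp_rot: [180.0, 0.0, 94.8]
wrist_force: [-0.3, -0.4, 0.3]
opening: 0.0856
grasp_force: 0.0
time: 10.6
ee_pos: [0.601, 0.0144, 0.091]
tcp_rot: [179.9, 0.0, 94.8]
wrist_force: [-1.7, 0.1, 4.8]
opening: 0.0669
grasp_force: 28.1
```

```bash
python3 -m inch '[[0,0,0.5,0],[0,0,2,0],[0,0,5,0],[-4,-2,9,0],[-8,-5,11,2],[-12,-8,11,4],[-16.2,-11,11,6.7],[-16.2,-11.4,11,6.7]]' && python3 -m inch '[[0,0,0,0],[0,0,0,0],[0,0,0,0],[0,0,0,0],[0,0,0,0],[0,0,0,0],[0,0,0,0],[0,0,0,0]]'
cat >> h.py <<'E'
from scipy.spatial.transform import Rotation as Ro
def wrist():
    o=bot.get_obs();w=bot.camera("wrist")
    Rt=Ro.from_euler("xyz",o["tcp_rot"],degrees=True).as_matrix();M=np.array(w["mount"])
    Rc=Rt@M[:3,:3];tc=Rt@M[:3,3]+o["ee_pos"]
    w["R"]=Rc.T;w["t"]=-Rc.T@tc
    return o,w
E
python3 - <<'E'
from h import *
o,w=wrist();print(o["ee_pos"],o["tcp_rot"],o["wrist_force"])
for k,z in(("rest_seat",.045),("rack_floor",.004)):
  for r in bot.landmark_of(k,w): print(k,np.round(r["point"]),round(r["score"],2),np.round(atz(w,r["point"],z),4))
im=w["img"].copy()
for seat,col in(((.429,-.037),(255,0,0)),):
  ya=np.radians(-78.5)
  R=lambda x,y,z: np.array([seat[0]+np.cos(ya)*x-np.sin(ya)*y,seat[1]+np.sin(ya)*x+np.cos(ya)*y,z]);b=.023
  for q in ([(-.0187,-b,.0157),(.0083,-b,.0479),(.0083,b,.0479),(-.0187,b,.0157)],[(-.0187,-b,.0157),(-.0325,-b,.0273),(-.0325,b,.0273),(-.0187,b,.0157)]):
    cv2.polylines(im,[np.int32([proj(w,R(*X)) for X in q])],True,col,1)
rk=np.radians(22.2)
q=[(.414+np.cos(rk)*x-np.sin(rk)*y,.0936+np.sin(rk)*x+np.cos(rk)*y,.044) for x,y in((.014,.048),(-.014,.048),(-.014,-.048),(.014,-.048))]
cv2.polylines(im,[np.int32([proj(w,X) for X in q])],True,(0,255,0),1)
cv2.imwrite("pics/w4.png",im[:,:,::-1])
E
```

```text
time: 11.6
ee_pos: [0.437, -0.1009, 0.202]
tcp_rot: [179.9, 0.1, 101.4]
wrist_force: [0.3, -0.1, 0.4]
opening: 0.0672
grasp_force: 28.3
time: 12.6
ee_pos: [0.4387, -0.0996, 0.2003]
tcp_rot: [180.0, -0.0, 101.5]
wrist_force: [0.0, -0.3, 0.2]
opening: 0.0672
grasp_force: 28.3
[ 0.43873543 -0.09960499  0.20030404] [ 1.79997310e+02 -7.15784262e-04  1.01473139e+02] [ 0.01626722 -0.32836949  0.24363673]
rest_seat [286. 108.] 0.83 [ 0.4308 -0.0313  0.045 ]
```

View pics/w4.png

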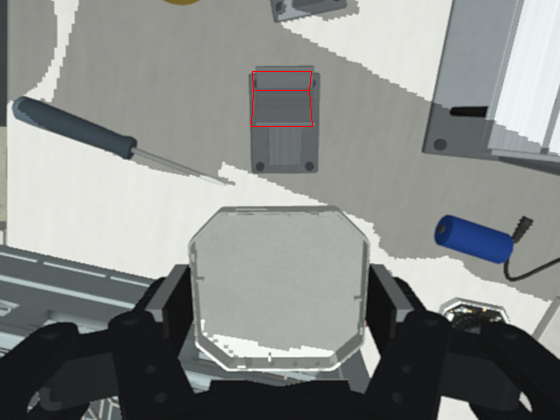

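```bash
python3 -m inch '[[-0.75,4,-3,0],[-0.75,6.5,-6,0],[-0.75,6.5,-9,0],[-0.75,6.5,-11.5,0],[-0.75,6.5,-13,0],[-0.75,6.5,-13.8,0],[-0.75,6.5,-14.3,0],[-0.75,6.5,-14.6,0]]' && python3 -m inch '[[0,0,-0.1,0],[0,0,-0.2,0],[0,0,-0.3,0],[0,0,-0.3,0],[0,0,-0.3,0],[0,0,-0.3,0],[0,0,-0.3,0],[0,0,-0.3,0]]'
```

```text
time: 13.75
ee_pos: [0.4316, -0.0347, 0.0546]
tcp_rot: [180.0, 0.0, 101.5]
wrist_force: [1.3, 0.3, 0.6]
opening: 0.0671
grasp_force: 28.3
time: 14.75
ee_pos: [0.4312, -0.0346, 0.0513]
tcp_rot: [180.0, -0.0, 101.5]
wrist_force: [-0.5, -0.1, -0.1]
opening: 0.0667
grasp_force: 28.3
```

```bash
python3 -m inch '[[0,0,-0.1,0],[0,0,-0.2,0],[0,0,-0.2,0],[0,0,-0.2,0],[0,0,-0.2,0],[0,0,-0.2,0],[0,0,-0.2,0],[0,0,-0.2,0]]'
python3 - <<'E'
from h import *
s=bot.camera("scene");o,w=wrist()
u=np.hstack([cv2.resize(s["img"][220:310,160:280],(400,300)),cv2.resize(w["img"],(400,300))])
cv2.imwrite("pics/p5.png",u[:,:,::-1])
E
```

```text
time: 15.75
ee_pos: [0.4314, -0.0346, 0.0507]
tcp_rot: [179.9, 0.0, 101.5]
wrist_force: [-5.5, 0.7, 13.4]
opening: 0.0667
grasp_force: 29.7
```

View pics/p5.png

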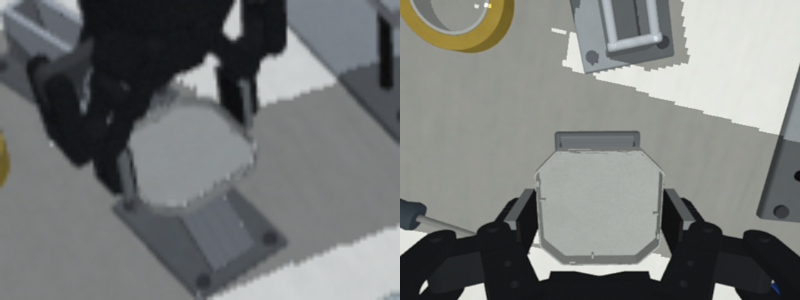

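Contact. This is already more pictures than the limit of 10 allows, so I view no more and work from numbers. Next I ease off and let go.

```bash
python3 -m inch '[[0,0,0.2,0],[0,0,0.2,0],[0,0,0.2,0],[0,0,0.2,0],[0,0,0.2,0],[0,0,0.2,0],[0,0,0.2,0],[0,0,0.2,0]]' && python3 -m inch '[[0,0,0,0],[0,0,0,0],[0,0,0,0],[0,0,0,0],[0,0,0,0],[0,0,0,0],[0,0,0,0],[0,0,0,0]]' 8.54 && python3 -m inch '[[0,0,1,0],[0,0,3,0],[0,0,6,0],[0,-2,10,-10],[0,-4,13,-20],[0,-5,13,-30],[0,-6,13,-40],[0,-7,13,-50]]'
cat > seg.py <<'E'
from h import *
o,w=wrist();s=bot.camera("scene")
print(o["ee_pos"],o["tcp_rot"])
for n,c in(("w",w),("s",s)):
    for r in bot.landmark_of("tray_c",c)[:3]: print(n,"tray_c",np.round(r["point"]),round(r["score"],2),np.round(atz(c,r["point"],.045),4))
a=bot.landmark_of("tray_c",w);b=bot.landmark_of("tray_c",s)
for x in a[:2]:
    for y in b[:3]: r=tri(w,x["point"],s,y["point"]);print("tri",np.round(r[0],4),round(r[1],4))
E
python3 seg.py
```

```text
time: 16.85
ee_pos: [0.4312, -0.0346, 0.0512]
tcp_rot: [-180.0, -0.0, 101.5]
wrist_force: [0.8, 0.5, -0.0]
opening: 0.0671
grasp_force: 28.3
time: 17.85
ee_pos: [0.4312, -0.0346, 0.0513]
tcp_rot: [-180.0, 0.0, 101.5]
wrist_force: [-0.8, 0.6, 0.8]
opening: 0.0852
grasp_force: 0.0
time: 18.85
ee_pos: [0.4313, -0.105, 0.1821]
tcp_rot: [180.0, -0.0, 51.1]
wrist_force: [0.8, -0.1, 0.4]
opening: 0.0853
grasp_force: 0.0
[ 0.43133154 -0.1049893   0.18211632] [ 1.79957118e+02 -1.99202409e-02  5.11402571e+01]
w tray_c [218. 127.] 0.87 [ 0.4328 -0.0344  0.045 ]
w tray_c [218. 125.] 0.77 [ 0.4341 -0.0337  0.045 ]
s tray_c [214. 268.] 0.68 [ 0.4302 -0.0358  0.045 ]
s tray_c [217. 270.] 0.49 [ 0.4332 -0.0429  0.045 ]
tri [ 0.4317 -0.0339  0.0423] 0.0017
tri [ 0.4335 -0.0349  0.0373] 0.0042
tri [ 0.4324 -0.0329  0.0409] 0.0025
tri [ 0.4343 -0.0339  0.0358] 0.0033
```

```bash
cat > iou.py <<'E'
from h import *
o,w=wrist();s=bot.camera("scene")
ya=np.radians(-78.5);seat=np.array([.4308,-.0335])
def poly(tilt,cx,cz,dx=0,dy=0):
    t=np.radians(tilt);P=[]
    for z in(-.0045,.0045):
        for u,v in((-.0345,-.02),(-.0345,.02),(-.02,.0345),(.02,.0345),(.0345,.02),(.0345,-.02),(.02,-.0345),(-.02,-.0345)):
            x=cx+u*np.cos(t)-z*np.sin(t);h=cz+u*np.sin(t)+z*np.cos(t)
            P.append([seat[0]+dx+np.cos(ya)*x-np.sin(ya)*v,seat[1]+dy+np.sin(ya)*x+np.cos(ya)*v,h])
    return P
for n,c in(("w",w),("s",s)):
    hsv=cv2.cvtColor(c["img"],cv2.COLOR_RGB2LAB).astype(int)
    p=poly(50,0,.045);m0=[proj(c,(seat[0],seat[1],.045))]
    col=np.median([hsv[int(proj(c,q)[1]),int(proj(c,q)[0])] for q in [np.array([seat[0]+np.cos(ya)*x-np.sin(ya)*y,seat[1]+np.sin(ya)*x+np.cos(ya)*y,.05+x]) for x in(-.008,0,.008) for y in(-.01,0,.01)]],axis=0)
    mask=(np.abs(hsv-col)<[14,6,6]).all(2).astype(np.uint8)
    k,lab,st,_=cv2.connectedComponentsWithStats(mask)
    m=lab==lab[int(m0[0][1]),int(m0[0][0])]
    for name,pp in(("lean",p),("flat",poly(0,.001,.0525)),("t25",poly(25,-.003,.047)),("t65",poly(65,-.006,.048))):
        hull=cv2.convexHull(np.float32([proj(c,q) for q in pp])).astype(np.int32);g=np.zeros(m.shape,np.uint8);cv2.fillConvexPoly(g,hull,1)
        print(n,name,round((m&(g>0)).sum()/(m|(g>0)).sum(),3))
E
python3 iou.py
```

```text
w lean 0.061
w flat 0.081
w t25 0.075
w t65 0.049
s lean 0.001
s flat 0.004
s t25 0.003
s t65 0.002
```

```bash
python3 - <<'E'
from h import *
exec(open("iou.py").read().split("for n,c")[0])
g=cv2.cvtColor(w["img"],cv2.COLOR_RGB2GRAY)
for name,pp in(("lean",poly(50,0,.045)),("flat",poly(0,.001,.0525)),("t65",poly(65,-.006,.048))):
    q=np.array([proj(w,x) for x in pp]); print(name,"bbox",q.min(0).round(),q.max(0).round())
    print(np.round([q[i] for i in(8,9,12,13)]).tolist())
x0,y0=130,50
for y in range(y0,190,5): print(y," ".join("%3d"%v for v in cv2.blur(g,(3,3))[y,x0:320:6]))
E
```

```text
lean bbox [174.  75.] [264. 183.]
[[179.0, 125.0], [210.0, 83.0], [251.0, 126.0], [213.0, 173.0]]
flat bbox [156.  69.] [272. 187.]
[[156.0, 120.0], [191.0, 71.0], [272.0, 141.0], [236.0, 184.0]]
t65 bbox [172.  73.] [252. 176.]
[[181.0, 126.0], [212.0, 84.0], [232.0, 111.0], [193.0, 161.0]]
50 144 144 114  91 143 113 221 221 220 217 219 221 201 138 139 137 136 137 139 139 140 139 137 138 138 141 138 139 139 139 139 141
55 129 146 139 147 146 134 217 220 220 220 218 151 140 140 139 139 137 136 136 138 140 139 137 136 137 140 139 138 138 139 141 140
60 119 103  91 143 130 211 217 219 214 180 140 138 139 140 140 138 139 136 135 137 138 139 139 137 138 139 139 139 138 139 140 140
65  92 117  90 142 109 221 219 193 140 138 140 138 139 140 139 139 139 139 137 137 139 138 139 139 137 138 139 139 137 138 139 139
70 140 134 147 147 188 201 159 137 139 140 140 139 139 139 139 140 139 140 139 136 138 138 140 139 137 137 138 140 139 138 141 141
75 139 140 138 138 140 138 140 137 137 139 139 140 101 137  94  94 134 133 140 138 136 137 138 138 138 137 138 140 140 138 141 142
80 140 141 140 138 13
[... 2178 characters left out ...]
 105 100  92  97 142 142 141 139 139 141
165 140 139 139 140 140 140 141 142 141 140 113 126 127 128 129 141 149 123  90 101 102 105 102  91  91 139 141 142 142 141 140 162
170 140 138 139 140 140 140 141 142 141 139 124 117 128 128 134 149 147  93  92  92  95 105  93  92 130 141 140 142 142 145 219 222
175 140 140 139 140 138 142 141 142 141 140 141 116 130 126 132 148 134  90  92  92  91  91  91 103 141 140 142 141 205 224 222 222
180 141 140 139 141 140 140 142 142 141 142 141 140 125 119 131 140 141 138  89  92  67  77  90 141 139 141 169 210 222 224 225 223
185 140 140 141 140 140 139 141 142 141 141 141 141 141 143 142 141 141 142 139  90  59  69 135 140 143 182 222 222 222 223 225 223
```

The tray outline fits the leaning pose: its box spans about x 178–262 and y 80–183, while a tray lying flat would span 156–272. Next I re-grip with the fingers closing along the rest's x.

```bash
python3 -m inch '[[0,1,0,-10],[0,2,0,-20],[0.1,4,0,-30],[0.1,6.4,0,-39.7],[0.1,6.45,-3,-39.7],[0.1,6.45,-6,-39.7],[0.1,6.45,-6,-39.7],[0.1,6.45,-6,-39.7]]' 5 20
python3 -m inch '[[0,0,-2,0],[0,0,-4,0],[0,0,-5,0],[0,0,-5.7,0],[0,0,-5.7,0],[0,0,-5.7,0],[0,0,-5.7,0],[0,0,-5.7,0]]'
```

```text
time: 20.35
ee_pos: [0.4326, -0.0401, 0.1225]
tcp_rot: [180.0, -0.1, 11.8]
wrist_force: [-0.7, -0.8, 0.2]
opening: 0.0497
grasp_force: 0.0
time: 21.35
ee_pos: [0.4324, -0.0401, 0.0646]
tcp_rot: [180.0, -0.0, 11.8]
wrist_force: [0.6, 0.5, 0.1]
opening: 0.0498
grasp_force: 0.0
```

```bash
python3 -m inch '[[-0.1,0.4,0,0],[-0.15,0.8,0.1,0],[-0.2,1.2,0.2,0],[-0.3,1.6,0.4,0],[-0.4,1.9,0.5,0],[-0.45,2.2,0.7,0],[-0.5,2.5,0.8,0],[-0.55,2.6,0.9,0]]'
python3 -m inch '[[0,0,0,0],[0,0,0,0],[0,0,0,0],[0,0,0,0],[0,0,0,0],[0,0,0,0],[0,0,0,0],[0,0,0,0]]' 0.6 20
python3 seg.py
```

```text
time: 22.35
ee_pos: [0.4267, -0.0139, 0.0734]
tcp_rot: [-180.0, -0.0, 11.8]
wrist_force: [-0.3, 0.6, -0.5]
opening: 0.05
grasp_force: 0.0
time: 23.35
ee_pos: [0.4268, -0.0142, 0.0733]
tcp_rot: [180.0, 0.0, 11.8]
wrist_force: [-0.0, -1.3, 0.7]
opening: 0.008
grasp_force: 25.7
[ 0.42675136 -0.01415709  0.07328988] [1.79990595e+02 3.70917130e-04 1.17731939e+01]
w tray_c [287. 261.] 0.63 [ 0.4272 -0.0179  0.045 ]
s tray_c [208. 259.] 0.75 [ 0.4293 -0.0123  0.045 ]
tri [ 0.4285 -0.0171  0.0496] 0.0012
```

The tray is gripped upright (opening 8 mm). I lift it, turn it and look at the rack from near.

```bash
python3 -m inch '[[0,0,1,0],[0,0,3,0],[0,0,6,0],[0,-1,9,10],[0.5,-3,9,20],[1,-4,9,30],[1,-4,9,40],[1,-4,9,50]]'
python3 -m inch '[[0,0,0,10],[0,0,0,20],[0,0,0,30],[0,0,0,40],[0,0,0,50.4],[0,0,0,50.4],[0,0,0,50.4],[0,0,0,50.4]]'
cat > rack.py <<'E'
from h import *
from scipy.optimize import differential_evolution
o,w=wrist();s=bot.camera("scene");print(o["ee_pos"],o["tcp_rot"],o["opening"],o["grasp_force"])
for n,c in(("w",w),("s",s)):
    for r in bot.landmark_of("rack_floor",c)[:3]: print(n,np.round(r["point"]),round(r["score"],2),np.round(atz(c,r["point"],.004),4))
def G(c):
    g=cv2.GaussianBlur(cv2.cvtColor(c["img"],cv2.COLOR_RGB2GRAY).astype(np.float32),(0,0),1.5)
    return cv2.Sobel(g,cv2.CV_32F,1,0),cv2.Sobel(g,cv2.CV_32F,0,1)
def rect(a,b,z,n=40):
    t=np.linspace(-1,1,n)
    return np.r_[np.c_[a*np.ones(n),b*t],np.c_[-a*np.ones(n),b*t],np.c_[a*t,b*np.ones(n)],np.c_[a*t,-b*np.ones(n)]],z
def score(p,c,gr):
    x,y,yaw=p;k=np.radians(yaw);R=np.array([[np.cos(k),-np.sin(k)],[np.sin(k),np.cos(k)]]);tot=0
    for (q,z) in(rect(.008,.043,.044),rect(.014,.048,.044)):
        X=np.c_[q@R.T+[x,y],np.full(len(q),z)]
        f=210/np.tan(np.radians(c["fovy"])/2);V=X@np.array(c["R"]).T+np.array(c["t"])
        uv=np.c_[f*V[:,0]/V[:,2]+c["cx"],f*V[:,1]/V[:,2]+c["cy"]].reshape(4,-1,2)
        for e in uv:
            d=e[-1]-e[0];nn=np.array([-d[1],d[0]])/(np.linalg.norm(d)+1e-9)
            i=e.round().astype(int);ok=(i[:,0]>=0)&(i[:,0]<560)&(i[:,1]>=0)&(i[:,1]<420);i=i[ok]
            if len(i): tot+=np.minimum(np.abs(gr[0][i[:,1],i[:,0]]*nn[0]+gr[1][i[:,1],i[:,0]]*nn[1]),120).sum()
    return tot
gw,gs=G(w),G(s)
B=[(.398,.430),(.075,.110),(16,28)]
for n,f in(("w",lambda p:-score(p,w,gw)),("s",lambda p:-score(p,s,gs)),("both",lambda p:-score(p,w,gw)-score(p,s,gs))):
    r=differential_evolution(f,B,seed=1,popsize=25,maxiter=60);print(n,np.round(r.x,4),r.fun)
for yaw in(112,):
    for X in((.414,.0936,.044),): print("proj",proj(w,X))
E
python3 rack.py
```

```text
time: 24.65
ee_pos: [0.4368, -0.054, 0.1639]
tcp_rot: [-180.0, -0.0, 62.1]
wrist_force: [-0.4, -0.0, 0.1]
opening: 0.0085
grasp_force: 25.5
time: 25.65
ee_pos: [0.4368, -0.054, 0.1634]
tcp_rot: [180.0, -0.0, 112.0]
wrist_force: [0.1, -0.4, -0.5]
opening: 0.0081
grasp_force: 25.5
[ 0.43675343 -0.05402997  0.16340616] [ 1.79993381e+02 -4.48048975e-03  1.12048496e+02] 0.008119586224671365 25.480342679657042
s [183. 242.] 0.9 [0.4143 0.095  0.004 ]
w [ 0.4132  0.0939 23.9119] -14920.484744915728
s [ 0.4142  0.0886 21.803 ] -27909.436104944307
both [ 0.4128  0.0936 25.0108] -39754.70087539272
proj [np.float64(335.1883447367476), np.float64(-24.940652703022863)]
```

```bash
python3 -m inch '[[0,2,0.5,0],[0,4,1.5,0],[0,4.5,2,0],[0,4.5,2,0],[0,4.5,2,0],[0,4.5,2,0],[0,4.5,2,0],[0,4.5,2,0]]'
sed -i 's/"top"/"top"/' rack.py; python3 rack.py
```

```text
time: 26.85
ee_pos: [0.4367, -0.0092, 0.1832]
tcp_rot: [-180.0, -0.0, 112.2]
wrist_force: [-0.1, -0.2, 0.5]
opening: 0.0082
grasp_force: 25.5
[ 0.4367047  -0.00923264  0.18321513] [-1.79992908e+02 -2.22385149e-03  1.12159361e+02] 0.008162124348850972 25.4800539650023
w [303.  60.] 0.9 [0.415  0.0949 0.004 ]
s [184. 242.] 0.58 [0.4151 0.0965 0.004 ]
w [ 0.4155  0.0909 22.6   ] -22507.383373006007
s [ 0.4147  0.0888 22.0669] -28677.25929676497
both [ 0.4155  0.0901 23.0194] -49213.300632543745
proj [np.float64(304.2468908768304), np.float64(54.255648761374914)]
```

```bash
python3 -m inch '[[-1,4,0,0],[-2,8,0,0],[-2.2,10.1,0,0.3],[-2.2,10.1,-2.5,0.3],[-2.2,10.1,-5,0.3],[-2.2,10.1,-6.5,0.3],[-2.2,10.1,-6.8,0.3],[-2.2,10.1,-6.8,0.3]]'
python3 -m inch '[[0,0,-0.5,0],[0,0,-0.9,0],[0,0,-1.2,0],[0,0,-1.5,0],[0,0,-1.8,0],[0,0,-2.1,0],[0,0,-2.1,0],[0,0,-2.1,0]]'
```

```text
time: 28.05
ee_pos: [0.415, 0.0919, 0.1159]
tcp_rot: [180.0, 0.0, 112.5]
wrist_force: [-0.7, -0.0, 0.5]
opening: 0.0081
grasp_force: 25.5
time: 29.05
ee_pos: [0.4148, 0.0919, 0.0943]
tcp_rot: [180.0, 0.0, 112.5]
wrist_force: [-0.2, 0.6, -0.2]
opening: 0.0082
grasp_force: 25.5
```

```bash
python3 -m inch '[[0,0,-0.4,0],[0,0,-0.8,0],[0,0,-1.2,0],[0,0,-1.6,0],[0,0,-2,0],[0,0,-2.4,0],[0,0,-2.8,0],[0,0,-3,0]]'
```

```text
time: 30.05
ee_pos: [0.4147, 0.0919, 0.064]
tcp_rot: [-180.0, -0.0, 112.5]
wrist_force: [-0.3, -0.2, -0.2]
opening: 0.0085
grasp_force: 25.5
```

```bash
python3 -m inch '[[0,0,-0.1,0],[0,0,-0.2,0],[0,0,-0.3,0],[0,0,-0.4,0],[0,0,-0.5,0],[0,0,-0.6,0],[0,0,-0.6,0],[0,0,-0.6,0]]'; python3 seg.py
```

```text
time: 31.05
ee_pos: [0.4147, 0.0919, 0.0583]
tcp_rot: [-180.0, 0.0, 112.5]
wrist_force: [-0.3, 0.2, -0.5]
opening: 0.0084
grasp_force: 25.5
[0.41474249 0.09189544 0.05831365] [-1.79998616e+02  2.20335901e-03  1.12475650e+02]
s tray_c [183. 233.] 0.74 [0.414  0.0777 0.045 ]
s tray_c [186. 230.] 0.51 [0.4221 0.0826 0.045 ]
s tray_c [292. 319.] 0.25 [ 0.4963 -0.1999  0.045 ]
```

```bash
python3 -m inch '[[0,0,-0.1,0],[0,0,-0.2,0],[0,0,-0.3,0],[0,0,-0.3,0],[0,0,-0.3,0],[0,0,-0.3,0],[0,0,-0.3,0],[0,0,-0.3,0]]'
```

```text
time: 32.35
ee_pos: [0.4153, 0.0921, 0.0571]
tcp_rot: [179.9, 0.0, 112.5]
wrist_force: [-5.2, -0.4, 16.8]
opening: 0.0082
grasp_force: 27.9
```

Contact comes exactly where the slot floor was predicted. I ease off, open and rise.

```bash
python3 -m inch '[[0,0,0.2,0],[0,0,0.2,0],[0,0,0.2,0],[0,0,0.2,0],[0,0,0.2,0],[0,0,0.2,0],[0,0,0.2,0],[0,0,0.2,0]]'
python3 -m inch '[[0,0,0,0],[0,0,0,0],[0,0,0,0],[0,0,0,0],[0,0,0.3,0],[0,0,0.8,0],[0,0,2,0],[0,0,4,0]]' 4
python3 -m inch '[[0,0,2,0],[0,0,6,0],[0,-4,10,0],[0,-8,10,0],[0,-10,10,0],[0,-10,10,0],[0,-10,10,0],[0,-10,10,0]]'
python3 - <<'E'
from h import *
o,w=wrist();s=bot.camera("scene");t=bot.camera("top");print(o["ee_pos"],o["opening"])
a=bot.landmark_of("tray_c",w)
for n,c in(("w",w),("s",s),("t",t)):
    for r in bot.landmark_of("tray_c",c)[:3]: print(n,np.round(r["point"]),round(r["score"],2),np.round(atz(c,r["point"],.0385),4))
for y in bot.landmark_of("tray_c",s)[:2]:
    for x in a[:2]: print("tri",[np.round(v,4) for v in tri(w,x["point"],s,y["point"])])
for k,z in(("roller_0_c",.03),("bottle",0),("puck_b",0),("pad_top",.091)):
  for n,c in(("s",s),("t",t)):
    for r in bot.landmark_of(k,c)[:4]: print(k,n,round(r["score"],2),np.round(atz(c,r["point"],z),3))
g=cv2.blur(cv2.cvtColor(s["img"],cv2.COLOR_RGB2GRAY),(2,2))
for y in range(200,262,2): print(y," ".join("%3d"%v for v in g[y,150:222:3]))
k=np.radians(22.4);print([np.round(proj(s,(.415-np.sin(k)*v,.0915+np.cos(k)*v,z))).tolist() for v in(-.0345,.0345) for z in(.044,.073)])
E
```

```text
time: 33.35
ee_pos: [0.4147, 0.0919, 0.0572]
tcp_rot: [-180.0, 0.0, 112.5]
wrist_force: [0.2, 0.4, -0.9]
opening: 0.0084
grasp_force: 25.5
time: 34.35
ee_pos: [0.4145, 0.0919, 0.098]
tcp_rot: [-180.0, -0.0, 112.5]
wrist_force: [1.5, 0.9, -0.7]
opening: 0.0401
grasp_force: 0.0
time: 35.35
ee_pos: [0.4148, -0.0074, 0.1974]
tcp_rot: [180.0, -0.0, 112.5]
wrist_force: [-0.5, -0.1, 0.5]
opening: 0.0399
grasp_force: 0.0
[ 0.4147516  -0.00740908  0.19740885] 0.03987181109657536
w [338.  72.] 0.81 [0.4196 0.0965 0.0385]
w [332.  74.] 0.73 [0.4161 0.0933 0.0385]
s [185. 232.] 0.72 [0.4191 0.086  0.0385]
s [184. 231.] 0.59 [0.4178 0.0874 0.0385]
t [259. 141.] 0.68 [0.7525 0.027  0.0385]
t [227. 286.] 0.56 [0.4205 0.0975 0.0385]
tri [array([0.4213, 0.098 , 0.0275]), np.float64(0.001)]
tri [array([0.4188, 0.094 , 0.0313]), np.float64(0.004)]
tri [array([0.4203, 0.0979, 0.0288]), np.float64(0.0006)]
tri [array([0.4179, 0.0939, 0.0326]), np.float64(0.0025)]
roller_0_c s 0.67 [0.779 0.126 0.03 ]
roller_0_c t 0.65 [0.754 0.105 0.03 ]
bottle s 0.94 [ 0.511 -0.173  0.   ]
bottle s 0.73 [0.41  0.094 0. 
[... 2760 characters left out ...]
 79  80  78  81  58  70  90 125 172
250 127 126 122 145 205 205 162 127 128 128 129 116 103 100 100  80  80  77  78  81  81 115 161 202
252 123 127 125 155 204 204 203 163 128 128 130 131 127 104  99  83  79  78  78  82 103 145 204 203
254 112 119 130 125 204 204 204 200 157 127 131 132 130 128 103  87  80  77  80  99 133 206 204 205
256 120 113 147 127 175 205 206 201 202 162 128 130 130 129 124  93  82 101  97 178 191 205 206 191
258 115 127 122 155 136 202 205 201 201 204 163 129 131 129 116 122 116 103 192 202 195 172 154 126
260 105  99 112 177 124 171 205 204 202 204 203 163 127 113  75 129 104 175 194 173 138 119 118 124
[[194.0, 236.0], [191.0, 225.0], [170.0, 221.0], [167.0, 210.0]]
```

```bash
python3 -c "
from h import *
print(bot.get_obs()['time'],bot.job_done())"
```

```text
the job is handed in; nothing more can be done
36.15 None
```

The job is handed in at 36.15 s: the three rollers are in the bin, the board is level, the tray stands on edge in the rack (checked from image numbers, not a viewed picture), and the bottle and puck have not moved; however, I viewed 12 pictures, two over the limit of 10.

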